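# Make up the soldering kit and the polishing kit

### The arm

A 6-joint arm with a two-finger parallel gripper is mounted at the origin on a cart in front of the work surface, level with it; the furniture and walls round the work are solid. World frame = base frame: x ahead of the robot, y to its left, z up, the work surface at z = 0. Lengths are in m, angles in rad, forces in N, time in s.
With the tool pointing down it reaches from about 0.25 to 0.775 m from the base axis. Payload 4 kg.
Tool frame: the origin (TCP) lies at the centre of the arm's flange, where the gripper is bolted on; the fingertips stand 199 mm ahead of it and the grasp point (between the pads) lies 180 mm ahead of it (robot.tcp_to_tips is the distance from the TCP to the fingertips, in m); z points along the fingers, y is the line along which they close (so a half turn about z gives the same grasp; the last joint's range is limited). The gripper opens to 94 mm and grips with 3 to 60 N. Pads are 16 mm wide; open, the fingers measure 119 mm over their backs; the gripper's body (75 mm by 177 mm) begins 78 mm behind the grasp point.
Start: joints at [1.172, 0.087, 1.371, -0, 1.684, -0.103], TCP at [0.16, 0.526, 0.405] pointing down, gripper open.
Joint ranges: [-3.1, 3.1], [-0.76, 2.03], [0.27, 2.55], [-1.08, 4.22], [0.17, 2.65], [-2.57, 2.57]. Speed limits (rad/s): [2.79, 2.79, 3.14, 3.14, 3.14, 3.14].

### API

Orientations are given as [roll, pitch, yaw] about the fixed x, y, z axes, in that order (R = Rz(yaw) Ry(pitch) Rx(roll)).
In Python, from bench import telemetry, snapshot, ticket, robot gives the robot as it stands.
- The arm moves only by the tool apply_moves, never from a script. Its argument "moves" is a list that holds one entry, the list of rows, each a list of 5 numbers: the shift along the tool's x, y, z in units of 50 mm (1.0 is 50 mm), then the turn about the tool's z in units of 10 degrees (1.0 is 10 degrees), then the closure, from 0 (fully open) to 1 (shut). A call has 1 to 10 rows; each row is the pose to reach, as a shift and turn from the pose commanded when the call began, along the tool's axes at that moment; what a row does not reach only later rows make up. A row lasts 1/8 s, in which the tool goes at most 62.5 mm and 10.7 degrees, less where a joint would pass 70% of its speed; a pose out of reach is approached as far as the arm can. A call with a gripper value outside its range is refused whole. The fingers move at their own pace and stop on an object; the grip force is fixed at half the most. Time passes only in rows, so rows that repeat a pose let the fingers close. It gives the time, the measured TCP pose, the force, the opening and the grip force at its end, in the units of the state.
- telemetry.get_obs(): the state, without advancing time (a new reading comes with each control period).
- snapshot(name): name is "side" or "top" or "wrist"; returns a dict with "image" (384x512x3 uint8, red, green, blue), "fovy" (degrees; the focal length in pixels is half the picture's height over the tangent of half this angle, whatever the lens; pixels are square), "cx", "cy" (the principal point, pixels), "D" ([k1, k2, p1, p2, k3] as OpenCV has them; the pictures are not rectified), "R" (3x3) and "t" (3): a world point X has camera coordinates R X + t. Camera axes: x right, y down, z forward; pixel columns grow to the right and rows downward; lengths in m; the calibration is good to about 2 mm. A picture is of the moment at which its call begins. There is no depth.
- ticket.close_job(): hands the job in; it is judged then, once.
The state is a dict: "time": time; "joint_positions": joint angles; "qvel": joint speeds; "joint_torque": joint torques, N m; "tool_pos": TCP position; "ee_rot": TCP orientation; "wrist_force": force on the tool from outside, world axes, zero at the start; "wrist_torque": the same for the moment, N m; "width": finger opening in m; "finger_force": force on a finger pad.
Only numpy, scipy, OpenCV 4.12 (cv2) and the standard library are available. Lean on these libraries where they do the work, as an engineer would, in place of code of your own. Each camera call takes 0.05 s, during which the arm holds its last target. There are 200 camera calls.

### The job

Make up two kits from the things on the jeweller's bench: the blue tray gets the amber flux jar in its large round pocket and the eye loupe in its small round pocket; the yellow tray gets the white cotton buff in its round pocket, the small white case with the yellow label in the broad rectangular pocket and the brown polishing point in the narrow one. Set each down flat on the floor of its pocket, upright, the case and the polishing point lengthwise in theirs (either way round), and leave the dark red polishing point and the display tile where they are.

Things in the scene. Friction and masses are not known exactly. Their poses are not given: they have to be found in the camera images.
- blue_tray: blue kit tray, 166 x 96 mm, 6.5 mm high, fixed: black foam (top 6 mm up) with pockets 3 mm deep, blue floors. Origin: centre of underside; x across its width, y along its length, z up. Pockets (centre x, y, mm): large round pocket, 64 mm across, at (0, +40); small round pocket, 40 mm across, at (0, -50)
- yellow_tray: yellow kit tray, 166 x 96 mm, 6.5 mm high, fixed: black foam (top 6 mm up) with pockets 3 mm deep, yellow floors. Origin: centre of underside; x across its width, y along its length, z up. Pockets (centre x, y, mm): large round pocket, 72 mm across, at (0, +40); broad rectangular pocket, 44 (x) by 54 (y), at (-19.5, -39); narrow rectangular pocket, 28 (x) by 68 (y), at (+25.5, -39)
- motor_unit: grey motor controller box with a knob and a red switch on its front, fixed, never to be pushed: 160 mm (x) by 150 mm (y), 78 mm tall (111 mm over the handpiece on top), its centre 22 mm towards -y of the origin (underside); knob and switch reach 98 mm from the origin towards -x
- jar_mid (a point): amber flux jar with a black lid, 48 mm across, 57 mm tall, standing upright, loose; the point is its centre, 28.5 mm above its foot; z up along its axis
- eye_loupe_mid (a point): eye loupe, a short steel cylinder with a black band and black top, 22 mm across, 14 mm tall, loose; the point is its centre, 7 mm above its foot; z up along its axis
- buff_wheel_mid (a point): white ruffled cotton buff wheel with a brass-coloured centre, lying flat, about 54 mm across, 14 mm thick, firm; loose; the point is its centre, 7 mm above its underside; z up
- case_mid (a point): small flat white case with a yellow label on top, 37 mm (its x) by 27 mm (its y), 11 mm tall, loose; the point is its centre, 5.5 mm above its underside; z up
- brown_point_mid (a point): brown polishing point lying down: brown rubber roller 12 mm across on a thin steel shank, 52 mm long in all along its y; loose; the point is half-way along the whole length, 6 mm above the worktop; the firm rubber to grasp is 21 mm long, its centre 14.5 mm from the point towards -y
- red_point_mid (a point): dark red polishing point of the same shape (48 mm long along its y, rubber towards -y), not wanted; the point is half-way along it, 6 mm up
- tile_mid (a point): small white display tile carrying a pair of ear studs, 27 mm (its x) by 48 mm (its y), its plate 10 mm up, not wanted; the point is its middle, 5 mm up
Not all that is in view belongs to the job. There is more than one size of the part that bears jar_mid; the job needs the larger.

How it is judged:
By the outcome, as a careful person would: the job done as asked, in the order asked, and still so for the second after the job is handed in, with the robot touching nothing.
It also fails if it takes over 115 s, if anything falls off the work surface, if the arm or the gripper's body presses on something with over 40 N, if the wrist force passes 120 N, or if a joint passes its speed limit or range.

## Working session

There is one attempt and no reset: what is moved stays moved. The work goes in short steps, Python scripts to look and compute and a tool call to move; the robot and the scene stay as the last step left them, time stands still between calls to the robot, and variables do not carry over. Pictures are saved under pics/ and viewed, at most 16 in all, crops included, and the job is handed in when it is done.

Besides the shell and the picture viewer there is one more tool, called after "Call:" as name(argument=value, ...) on one line, values as JSON. apply_moves: Moves the arm, as the interface text tells. Its arguments: {"type":"object","properties":{"moves":{"type":"array","items":{"type":"array","items":{"type":"array","items":{"type":"number"}}}}},"required":["moves"]}

```bash
ls; mkdir -p pics; cat > h.py <<'E'
import numpy as np, cv2, pickle
from bench import telemetry, snapshot, ticket, robot
def K(s):
    f=192/np.tan(np.radians(s["fovy"])/2); return np.array([[f,0,s["cx"]],[0,f,s["cy"]],[0,0,1]])
def ray(s,uv):
    p=cv2.undistortPoints(np.array(uv,float).reshape(-1,1,2),K(s),np.array(s["D"],float)).reshape(-1,2)
    R=np.array(s["R"]);t=np.array(s["t"]); d=np.c_[p,np.ones(len(p))]@R; return -R.T@t,d
def plane(s,uv,z):
    o,d=ray(s,uv); return o+d*((z-o[2])/d[:,2])[:,None]
def proj(s,X):
    return cv2.projectPoints(np.array(X,float).reshape(-1,1,3),cv2.Rodrigues(np.array(s["R"]))[0],np.array(s["t"],float),K(s),np.array(s["D"],float))[0].reshape(-1,2)
def tri(s1,u1,s2,u2):
    o1,d1=ray(s1,[u1]);o2,d2=ray(s2,[u2]);d1=d1[0]/np.linalg.norm(d1);d2=d2[0]/np.linalg.norm(d2)
    A=np.c_[d1,-d2];x=np.linalg.lstsq(A,o2-o1,rcond=None)[0];a=o1+x[0]*d1;b=o2+x[1]*d2;return (a+b)/2,np.linalg.norm(a-b)
def snap(name,fn):
    s=snapshot(name); cv2.imwrite(f"pics/{fn}.png",s["image"][:,:,::-1]); pickle.dump(s,open(f"pics/{fn}.pkl","wb")); return s
def load(fn): return pickle.load(open(f"pics/{fn}.pkl","rb"))
E
python3 - <<'E'
from h import *
for n in("top","side","wrist"):
    s=snap(n,n+"0"); print(n,s["fovy"],s["cx"],s["cy"],s["D"],-np.array(s["R"]).T@s["t"],np.array(s["R"]).round(3).tolist())
print(telemetry.get_obs()); print(robot.tcp_to_tips)
E
```

```text
pics
top 53.13969478344901 248.65772404882065 197.3808165450891 [0.04082696 0.         0.         0.         0.        ] [0.3865459  0.01206152 1.26024367] [[-0.023, -0.999, -0.024], [-0.996, 0.025, -0.085], [0.086, 0.022, -0.996]]
side 43.52040360659214 252.65054190242168 191.83222055449735 [-0.02383321  0.          0.          0.          0.        ] [0.24373363 0.96966456 0.88368961] [[-0.963, -0.271, 0.012], [-0.184, 0.62, -0.763], [0.199, -0.737, -0.646]]
wrist 69.20073817384399 256.0830367987143 192.96120829840646 [-0.01504847  0.          0.          0.          0.        ] [0.09614702 0.54515932 0.38456804] [[0.291, 0.957, -0.001], [0.931, -0.283, 0.231], [0.221, -0.068, -0.973]]
{'time': 0.15, 'joint_positions': array([ 1.17188240e+00,  8.78060246e-02,  1.37188179e+00, -2.07733012e-05,
        1.68355720e+00, -1.03091296e-01]), 'qvel': array([ 0.0015591 , -0.00094842, -0.00540402, -0.00084521, -0.0003554 ,
        0.00057813]), 'joint_torque': array([ 1.93440464e-03, -3.40645623e+01, -3.02792144e+01,  7.18266377e-02,
        3.05593677e-02, -1.19033734e-04]), 'tool_pos': array([0.16031447, 0.52604182, 0.40377423]), 'ee_rot': array([-3.13994694e+00, -1.49506600e-04,  2.84576758e+00]), 'wrist_force': array([0.11504772, 0.1169535 , 0.17862   ]), 'wrist_torque': array([ 0.01822488,  0.02070642, -0.01079024]), 'finger_force': 0.0, 'width': 0.09413740902937508}
0.1992
```

```bash
python3 - <<'E'
import cv2
a=cv2.imread("pics/top0.png");cv2.imwrite("pics/top0x.png",cv2.resize(a,(800,600),interpolation=2))
a=cv2.imread("pics/side0.png");cv2.imwrite("pics/side0x.png",cv2.resize(a,(800,600),interpolation=2))
E
```

```text
(no output)
```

View pics/top0x.png

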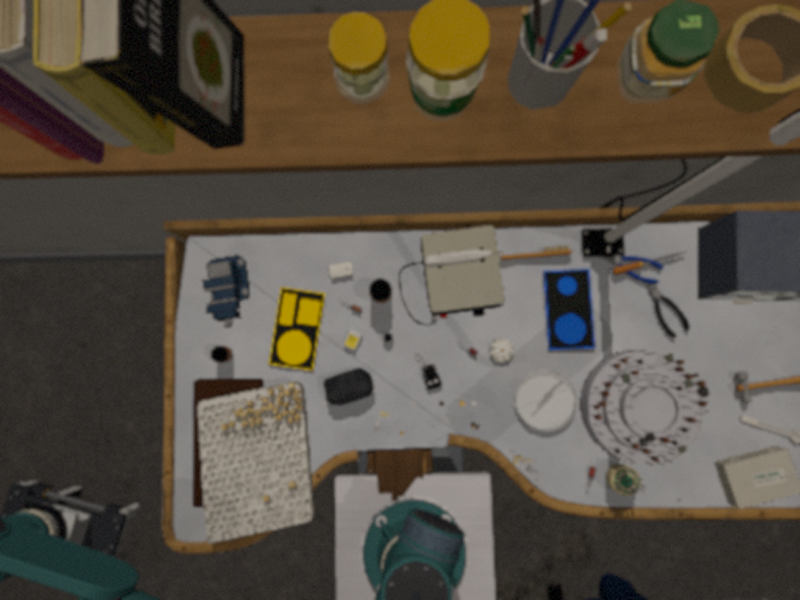

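View pics/side0x.png

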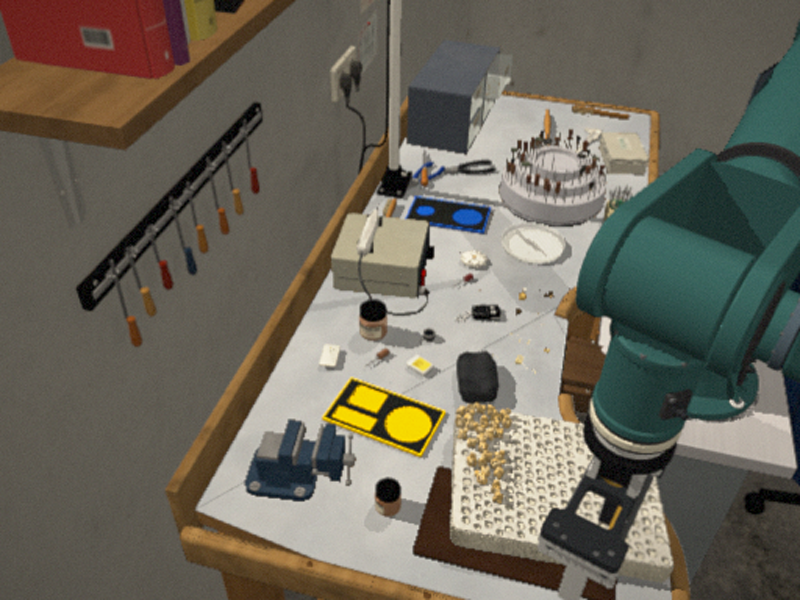

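The top view (800 px scale) shows two amber jars with black lids, at (380,290) and (221,354). It also shows the tile (341,271), brown point (352,307), case (353,341), loupe (388,340), red point (473,352), buff (500,351), yellow tray (297,330) and blue tray (569,310). I'll get coarse positions from two views.

```bash
python3 - <<'E'
from h import *
T=load("top0");S=load("side0");k=.64
P=dict(jarbig=((380,286),(373,310)),jarsmall=((221,351),(388,488)),tile=((341,271),(330,355)),brown=((354,308),(382,353)),case=((353,341),(420,365)),loupe=((388,338),(429,333)),red=((473,352),(468,279)),buff=((500,351),(474,258)),ytray=((297,330),(385,416)),btray=((569,310),(448,214)),
box=((462,270),(382,250)),blk=((431,377),(485,312)),pouch=((348,387),(477,372)))
for n,(a,b) in P.items():
    X,e=tri(T,np.array(a)*k,S,np.array(b)*k); print(n,X.round(3),round(e,4),plane(T,[np.array(a)*k],0.01)[0].round(3))
E
```

```text
jarbig [0.533 0.055 0.049] 0.0074 [0.542 0.057 0.01 ]
jarsmall [0.411 0.383 0.035] 0.005 [0.414 0.391 0.01 ]
tile [0.577 0.139 0.008] 0.0026 [0.576 0.138 0.01 ]
brown [0.497 0.112 0.011] 0.0001 [0.497 0.112 0.01 ]
case [0.429 0.116 0.005] 0.0024 [0.428 0.115 0.01 ]
loupe [0.433 0.042 0.011] 0.0011 [0.432 0.042 0.01 ]
red [ 0.4   -0.134  0.001] 0.0011 [ 0.399 -0.133  0.01 ]
buff [ 0.4   -0.188  0.011] 0.0004 [ 0.4   -0.189  0.01 ]
ytray [0.455 0.234 0.001] 0.0017 [0.453 0.232 0.01 ]
btray [ 0.483 -0.336  0.002] 0.002 [ 0.481 -0.334  0.01 ]
box [ 0.564 -0.112  0.05 ] 0.0023 [ 0.571 -0.116  0.01 ]
blk [ 0.351 -0.045  0.006] 0.0023 [ 0.35  -0.045  0.01 ]
pouch [0.334 0.126 0.026] 0.0015 [0.333 0.127 0.01 ]
```

Call:
apply_moves(moves=[[[-1.0,-0.7,0,-0.9,0],[-2.0,-1.4,0,-1.7,0],[-3.0,-2.1,0,-1.7,0],[-4.0,-2.8,0,-1.7,0],[-5.0,-3.5,0,-1.7,0],[-6.0,-4.2,0,-1.7,0],[-7.0,-4.9,0,-1.7,0],[-7.8,-5.4,0,-1.7,0],[-8.1,-5.6,0,-1.7,0],[-8.1,-5.6,0,-1.7,0]]])

```text
time: 1.4
tool_pos: [0.4663, 0.1399, 0.4042]
ee_rot: [3.141, -0.001, 3.141]
wrist_force: [-0.4, -0.8, 0.2]
width: 0.0938
finger_force: 0.0
```

```bash
python3 - <<'E'
from h import *
s=snap("wrist","w1");print(telemetry.get_obs()["tool_pos"],telemetry.get_obs()["ee_rot"]);cv2.imwrite("pics/w1x.png",cv2.resize(s["image"][:,:,::-1],(800,600),interpolation=2))
E
```

```text
[0.46582072 0.14067457 0.40440477] [ 3.14077088e+00 -1.23201409e-03 -3.14065185e+00]
```

View pics/w1x.png

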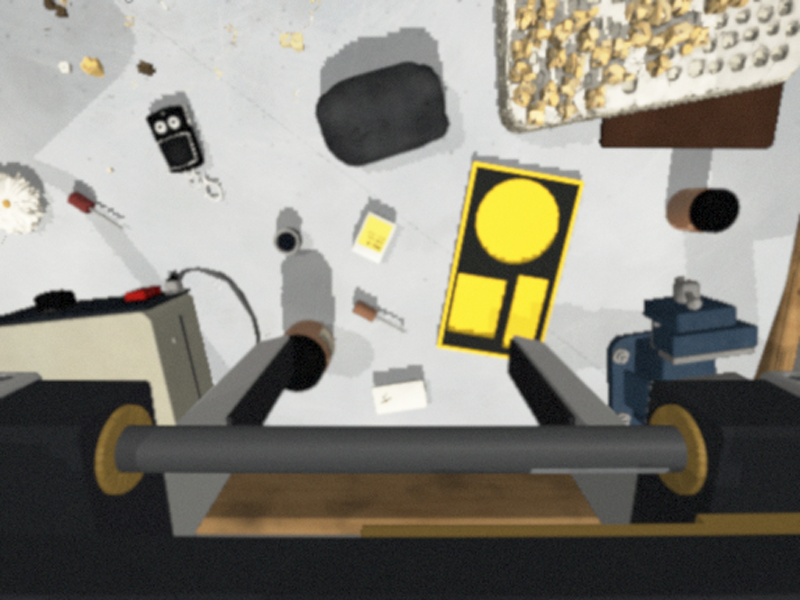

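The wrist view (800 px scale) shows the loupe at (287,240), case (376,234), brown point (378,316), tile (400,391), large jar lid (305,361), small jar lid (715,210), red point (95,208), buff (15,205) and yellow tray (510,258). Two more views give me stereo.

Call:
apply_moves(moves=[[[0.4,-1.1,0,0,0],[0.8,-2.2,0,0,0],[1.2,-3.3,0,0,0],[1.2,-3.8,0,0,0],[1.2,-3.8,0,0,0]]])

```text
time: 2.08
tool_pos: [0.4057, -0.0495, 0.4049]
ee_rot: [3.141, 0.001, -3.141]
wrist_force: [0.1, -0.1, 0.6]
width: 0.0939
finger_force: 0.0
```

```bash
python3 - <<'E'
from h import *
s=snap("wrist","w2")
E
```

Call:
apply_moves(moves=[[[0,-1.1,0,0,0],[0,-2.2,0,0,0],[0,-3.3,0,0,0],[0,-4.2,0,0,0],[0,-4.2,0,0,0]]])

```text
time: 2.75
tool_pos: [0.4074, -0.2603, 0.4039]
ee_rot: [3.14, -0.001, -3.141]
wrist_force: [0.2, 0.7, 0.4]
width: 0.0942
finger_force: 0.0
```

```bash
python3 - <<'E'
from h import *
s=snap("wrist","w3")
a=[cv2.resize(load(n)["image"][:260,:,::-1],(790,400),interpolation=2)[:300] for n in("w2","w3")]
cv2.imwrite("pics/w23.png",np.vstack(a))
E
```

```text
(no output)
```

View pics/w23.png

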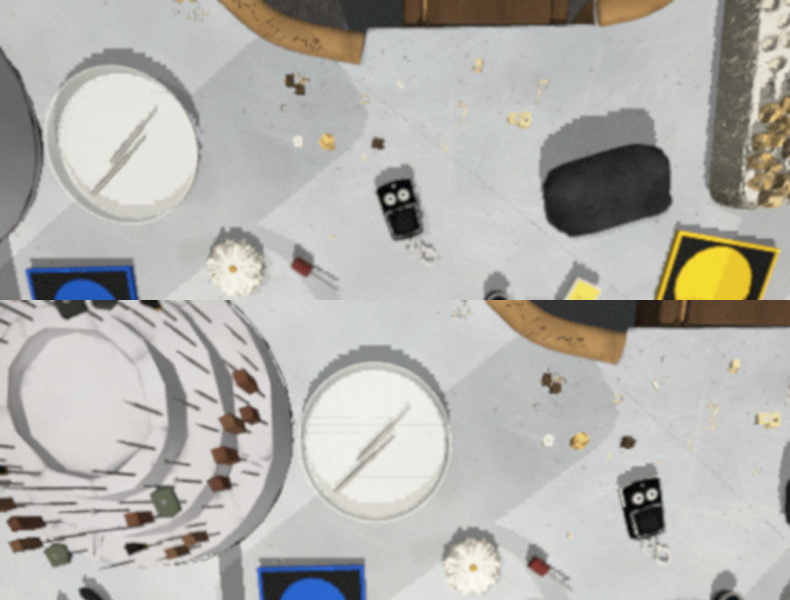

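The upper strip is w2 and the lower is w3. They show the buff at (235,268)/(472,567), the red point at (315,272)/(548,572), and both tray corners. Next I'll segment by colour in all the views.

```bash
cat > seg.py <<'E'
from h import *
def blobs(s,lo,hi,amin,amax=1e9,ymax=384):
    h=cv2.cvtColor(s["image"],cv2.COLOR_RGB2HSV); m=cv2.inRange(h,np.array(lo),np.array(hi)); m[ymax:]=0
    n,l,st,c=cv2.connectedComponentsWithStats(m)
    out=[]
    for i in range(1,n):
        if amin<=st[i,4]<=amax: out.append((c[i].round(1),st[i,4],st[i,:4].tolist(),(l==i)))
    return out
E
python3 - <<'E'
from seg import *
C=dict(yellow=((20,120,90),(35,255,255),20,1e5),blue=((100,150,60),(130,255,255),100,1e5),brown=((3,70,60),(16,255,200),15,1200),red=((0,100,30),(8,255,200),15,300),red2=((172,90,30),(180,255,200),15,300),dark=((0,0,0),(180,255,45),60,6000))
for n in("w1","w2","w3"):
    s=load(n)
    for k,(lo,hi,a,b) in C.items():
        for c,ar,bb,m in blobs(s,lo,hi,a,b,250): print(n,k,c,ar,bb,plane(s,[c],0.006)[0].round(4)[:2])
E
```

```text
w1 yellow [59.7 43.3] 54 [54, 38, 11, 10] [ 0.296  -0.1061]
w1 yellow [321.6 159.1] 4859 [280, 103, 94, 126] [0.4416 0.2295]
w1 yellow [239.6 149.6] 252 [230, 139, 20, 22] [0.4288 0.118 ]
w1 yellow [336.  196.8] 891 [321, 175, 31, 48] [0.4946 0.2527]
w1 brown [436.6 133.7] 367 [427, 121, 25, 27] [0.4073 0.3828]
w1 brown [510.5 148.6] 16 [509, 143, 3, 11] [0.4268 0.4885]
w1 brown [509.4 160.2] 26 [507, 155, 5, 11] [0.4426 0.4903]
w1 brown [505.3 191.3] 239 [496, 167, 16, 48] [0.4867 0.4936]
w1 brown [233.2 198.6] 102 [227, 193, 14, 12] [0.4971 0.108 ]
w1 brown [198.7 213.8] 237 [183, 206, 28, 27] [0.5195 0.0584]
w1 brown [498.1 226.5] 219 [486, 212, 26, 27] [0.5395 0.4939]
w1 red [ 51.3 129. ] 104 [44, 124, 16, 12] [ 0.4009 -0.1337]
w1 red [ 89.9 188.2] 133 [79, 184, 25, 10] [ 0.482  -0.0925]
w1 dark [243.1  47. ] 66 [233, 43, 22, 10] [0.3015 0.124 ]
w1 dark [112.4  81.7] 266 [95, 68, 35, 41] [ 0.3419 -0.0445]
w1 dark [113.   96.3] 268 [103, 87, 20, 19] [ 0.3598 -0.0457]
w1 dark [324.8 163.5] 1439 [285, 109, 84, 116] [0.4476 0.2342]
w1 dark [456.3 134.2] 645 [442, 122, 30, 26] [0.4078
[... 3425 characters left out ...]
9, 5] [0.4934 0.1081]
w3 red [ 17.3 144.5] 48 [9, 142, 18, 6] [ 0.3626 -0.5834]
w3 red [348.8 172.6] 79 [343, 168, 12, 10] [ 0.4013 -0.1318]
w3 red [398.4 230.9] 188 [387, 224, 23, 14] [ 0.4868 -0.0526]
w3 dark [418.6   8. ] 261 [411, 0, 17, 17] [ 0.1976 -0.061 ]
w3 dark [416.8 135.5] 518 [404, 116, 25, 38] [ 0.3508 -0.0438]
w3 dark [202.4 221.2] 2664 [160, 177, 75, 73] [ 0.4717 -0.3365]
w3 dark [ 71.1 209.7] 275 [53, 188, 33, 52] [ 0.4547 -0.5235]
w3 dark [473.8 197.2] 68 [470, 193, 9, 9] [0.4363 0.0497]
w3 dark [ 55.2 237.2] 757 [13, 198, 83, 52] [ 0.4967 -0.5536]
w3 dark [328.8 239.4] 718 [307, 218, 47, 32] [ 0.4998 -0.1534]
w3 dark [416.6 241.8] 1272 [361, 228, 140, 22] [ 0.5039 -0.0235]
```

Call:
apply_moves(moves=[[[-0.9,-0.4,0,0,0],[-1.7,-0.8,0,0,0],[-1.7,-0.8,0,0,0]]])

```text
time: 3.18
tool_pos: [0.4943, -0.2979, 0.4028]
ee_rot: [3.139, -0.002, -3.136]
wrist_force: [-0.7, -0.7, 0.2]
width: 0.0939
finger_force: 0.0
```

```bash
python3 - <<'E'
from h import *
s=snap("wrist","w4")
E
```

Call:
apply_moves(moves=[[[0,1.2,0,0,0],[0,2.0,0,0,0],[0,2.0,0,0,0]]])

```text
time: 3.6
tool_pos: [0.4905, -0.1957, 0.406]
ee_rot: [3.142, 0.002, -3.135]
wrist_force: [-0.5, -0.2, -0.4]
width: 0.094
finger_force: 0.0
```

```bash
python3 - <<'E'
from h import *
s=snap("wrist","w5")
E
```

Call:
apply_moves(moves=[[[0,1.2,0,0,0],[0,2.4,0,0,0],[0,3.6,0,0,0],[0,4.4,0,0,0],[0,4.4,0,0,0]]])

```text
time: 4.28
tool_pos: [0.4906, 0.022, 0.4051]
ee_rot: [3.142, 0.001, -3.137]
wrist_force: [0.6, 0.3, -0.0]
width: 0.0942
finger_force: 0.0
```

```bash
python3 - <<'E'
from h import *
s=snap("wrist","w6")
E
```

Call:
apply_moves(moves=[[[-0.4,1.2,0,0,0],[-0.8,2.0,0,0,0],[-0.8,2.0,0,0,0]]])

```text
time: 4.7
tool_pos: [0.5321, 0.1206, 0.404]
ee_rot: [-3.141, -0.001, -3.14]
wrist_force: [-0.3, -0.0, -0.0]
width: 0.0939
finger_force: 0.0
```

```bash
python3 - <<'E'
from seg import *
s=snap("wrist","w7")
a=[cv2.resize(load(n)["image"][:,:,::-1],(400,300),interpolation=cv2.INTER_AREA) for n in("w4","w5","w6","w7")]
cv2.imwrite("pics/w4567.png",np.vstack([np.hstack(a[:2]),np.hstack(a[2:])]))
for n in("w4","w5"):
    for c,ar,bb,m in blobs(load(n),(100,150,60),(130,255,255),60,1e5,270): print(n,'blue',c,ar,bb,plane(load(n),[c],.003)[0].round(4))
for n in("w6","w7"):
    for c,ar,bb,m in blobs(load(n),(0,0,0),(180,255,45),60,1e5,270): print(n,'dark',c,ar,bb,plane(load(n),[c],.057)[0].round(4))
    print(proj(load(n),[.533,.055,.057]))
E
```

```text
w4 blue [228.5 159.9] 888 [191, 107, 73, 120] [ 0.4708 -0.3345  0.003 ]
w4 blue [227.7 139.6] 1885 [204, 115, 49, 50] [ 0.4435 -0.3351  0.003 ]
w4 blue [230.1 204.7] 638 [216, 191, 29, 28] [ 0.5344 -0.3333  0.003 ]
w4 blue [122.4 211.9] 219 [101, 205, 44, 18] [ 0.5459 -0.4877  0.003 ]
w4 blue [116.6 234.5] 197 [95, 225, 49, 18] [ 0.5804 -0.4999  0.003 ]
w5 blue [157.9 157.6] 890 [115, 109, 80, 118] [ 0.4663 -0.3311  0.003 ]
w5 blue [153.3 140.9] 1815 [130, 117, 48, 49] [ 0.4436 -0.3357  0.003 ]
w5 blue [159.4 205. ] 607 [146, 192, 28, 27] [ 0.5342 -0.334   0.003 ]
w5 blue [ 54.1 212.1] 220 [32, 205, 45, 18] [ 0.5461 -0.4886  0.003 ]
w5 blue [ 55.6 235.6] 256 [28, 225, 57, 19] [ 0.5826 -0.4924  0.003 ]
w6 dark [334.2  29.7] 364 [302, 18, 62, 32] [0.3218 0.1049 0.057 ]
w6 dark [202.8  65.9] 534 [187, 46, 29, 39] [ 0.3589 -0.0372  0.057 ]
w6 dark [372.7  56. ] 67 [367, 49, 13, 15] [0.3475 0.1489 0.057 ]
w6 dark [311.5  70.9] 263 [302, 54, 27, 30] [0.3633 0.0826 0.057 ]
w6 dark [413.9 147.6] 2000 [368, 89, 92, 123] [0.4464 0.2075 0.057 ]
w6 dark [ 18.8 176.5] 2069 [0, 113, 41, 111] [ 0.4
[... 1217 characters left out ...]
5.4 102.1] 97 [190, 97, 11, 11] [0.4378 0.0519 0.057 ]
w7 dark [ 41.1 139.7] 281 [29, 134, 27, 13] [ 0.4795 -0.1309  0.057 ]
w7 dark [103. 138.] 60 [87, 136, 29, 5] [ 0.4776 -0.0576  0.057 ]
w7 dark [447.8 152.9] 356 [435, 141, 26, 30] [0.4937 0.3467 0.057 ]
w7 dark [203.1 180.8] 1043 [185, 163, 37, 37] [0.528  0.0569 0.057 ]
w7 dark [438.5 197.9] 670 [426, 171, 30, 61] [0.5485 0.344  0.057 ]
w7 dark [169.1 249.2] 862 [146, 219, 41, 51] [0.6168 0.0098 0.057 ]
w7 dark [343.2 249. ] 884 [326, 218, 41, 52] [0.616  0.2318 0.057 ]
w7 dark [465.3 256.2] 2130 [413, 243, 99, 27] [0.6263 0.3914 0.057 ]
w7 dark [ 45.7 256.4] 2084 [0, 244, 99, 26] [ 0.6278 -0.1512  0.057 ]
[[201.67029394 184.87223153]]
```

View pics/w4567.png

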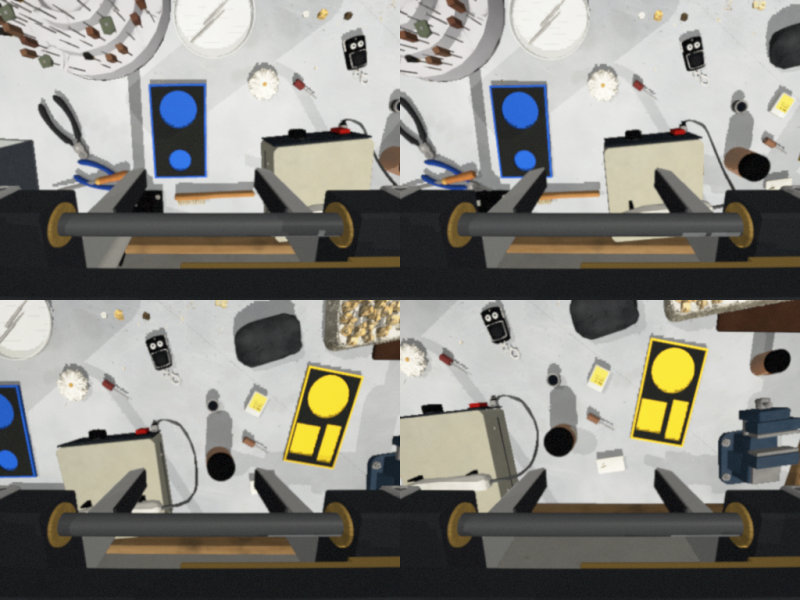

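The 2x2 sheet (w4 to w7) shows the blue tray pockets clearly, with the large one nearest the robot. The large jar's lid is at (220,463) and the small jar's is at the far right. I'll confirm the jar, then triangulate.

```bash
python3 - <<'E'
from seg import *
a,b=load("w6"),load("w7")
def big(s,lo,hi,near,r=25):
    return [x for x in blobs(s,lo,hi,40,5000,270) if np.hypot(*(x[0]-near))<r]
def ex(m): ys,xs=np.nonzero(m); return xs.min(),xs.max(),ys.min(),ys.max()
J=[big(s,(0,0,0),(180,255,45),n)[0] for s,n in((a,(282,213)),(b,(203,181)))]
print("jar",tri(a,J[0][0],b,J[1][0]))
# lid ellipses bottom (far) edge
for s,j in zip((a,b),J):
    c=max(cv2.findContours(j[3].astype(np.uint8),0,1)[0],key=len); print("circ",cv2.minEnclosingCircle(c))
# small jar diameter vs big (w7)
sj=big(b,(0,0,0),(180,255,45),(482,78))[0]; print("areas big/small",J[1][1],sj[1])
for s1,s2,u1,u2 in((load("w4"),load("w5"),(227.7,139.6),(153.3,140.9)),(load("w4"),load("w5"),(230.1,204.7),(159.4,205))): print("bluefloor",tri(s1,u1,s2,u2))
L=[big(s,(0,0,0),(180,255,45),n,8)[0][0] for s,n in((a,(272,135)),(b,(195.4,102)),)]
print("loupe",tri(a,L[0],b,L[1]))
cr=[cv2.resize(load("w7")["image"][y-40:y+40,x-40:x+40,::-1],(390,390),interpolation=2) for x,y in((203,190),(470,90))]
cv2.imwrite("pics/jars.png",np.hstack(cr))
E
```

```text
jar (array([0.52940543, 0.05555602, 0.04999162]), np.float64(0.00010582882666982018))
circ ((282.32672119140625, 212.5445556640625), 17.837862014770508)
circ ((202.93701171875, 180.6614227294922), 18.454355239868164)
areas big/small 1043 759
bluefloor (array([ 0.44347985, -0.33492532,  0.00501708]), np.float64(0.00012046660055493665))
bluefloor (array([ 0.5335752 , -0.33306302,  0.00559921]), np.float64(0.00019078274962677034))
loupe (array([0.43431718, 0.04276463, 0.01338589]), np.float64(0.00024630960425655745))
```

View pics/jars.png

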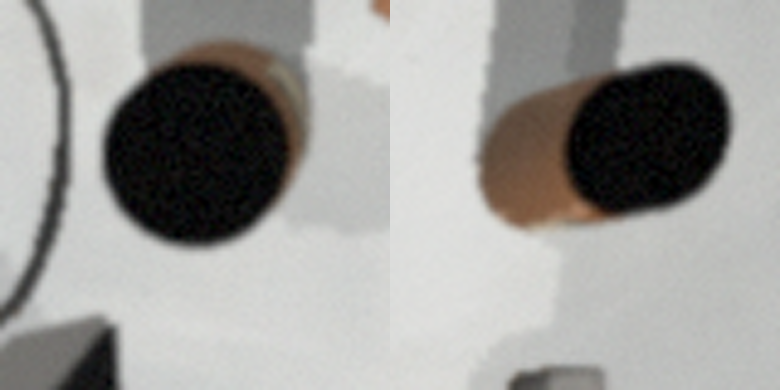

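The crop shows the large jar on the left (w7 pixel 203,181; lid area 1043 px) and the small one on the right (482,78; 759 px). The left one is the larger, so it's the one I need. Its cable runs about 38 mm to the -y side, so I'll grasp along x.

Call:
apply_moves(moves=[[[0.04,-1.0,0,1.0,0.15],[0.04,-1.29,0,2.0,0.15],[0.04,-1.29,0,3.0,0.15],[0.04,-1.29,0,4.0,0.15],[0.04,-1.29,0,5.0,0.15],[0.04,-1.29,0,6.0,0.15],[0.04,-1.29,0.5,7.0,0.15],[0.04,-1.29,1.0,8.0,0.15],[0.04,-1.29,1.4,9.0,0.15],[0.04,-1.29,1.4,9.0,0.15]]])

```text
time: 6.0
tool_pos: [0.5283, 0.0537, 0.333]
ee_rot: [-3.137, 0.001, 1.571]
wrist_force: [0.9, -0.4, 0.6]
width: 0.08
finger_force: 0.0
```

Call:
apply_moves(moves=[[[0,0,0.6,0,0.15],[0,0,1.2,0,0.15],[0,0,1.8,0,0.15],[0,0,2.4,0,0.15],[0,0,2.4,0,0.15],[0,0,2.4,0,1],[0,0,2.4,0,1],[0,0,2.4,0,1],[0,0,2.4,0,1],[0,0,2.4,0,1]]])

```text
time: 7.25
tool_pos: [0.5295, 0.0558, 0.2156]
ee_rot: [3.14, 0.0, 1.572]
wrist_force: [-0.8, -1.1, 4.4]
width: 0.0474
finger_force: 30.0
```

Call:
apply_moves(moves=[[[0,0,-0.8,0,1],[0,0,-2.0,0,1],[0,0,-3.2,0,1],[0,-0.2,-3.4,0,1],[-0.8,-0.5,-3.4,0.5,1],[-1.8,-0.8,-3.4,1.5,1],[-2.8,-1.1,-3.4,2.5,1],[-3.8,-1.4,-3.4,3.5,1],[-4.8,-1.6,-3.4,4.5,1],[-5.8,-1.71,-3.4,4.5,1]]])

```text
time: 8.5
tool_pos: [0.4428, -0.2354, 0.3825]
ee_rot: [-3.138, 0.0, 0.785]
wrist_force: [1.1, -0.9, -1.2]
width: 0.0478
finger_force: 30.0
```

Call:
apply_moves(moves=[[[-0.7,0.7,0,0,1],[-1.3,1.3,0,0,1],[-1.42,1.42,0.5,0,1],[-1.42,1.42,1.5,0,1],[-1.42,1.42,2.4,0,1],[-1.42,1.42,2.9,0,1],[-1.42,1.42,3.15,0,1],[-1.42,1.42,3.3,0,1],[-1.42,1.42,3.33,0,1],[-1.42,1.42,3.33,0,1]]])

```text
time: 9.75
tool_pos: [0.4443, -0.3349, 0.219]
ee_rot: [3.14, -0.0, 0.786]
wrist_force: [-1.1, -0.0, -0.2]
width: 0.0475
finger_force: 30.0
```

Call:
apply_moves(moves=[[[0,0,0,0,0.15],[0,0,0,0,0.15],[0,0,0,0,0.15],[0,0,-0.6,0,0.15],[0,0,-1.6,0,0.15],[0,0,-2.6,0,0.15],[0.4,0,-3.6,-1.0,0.15],[0.8,0,-3.7,-2.0,0.15],[0.8,0,-3.7,-3.0,0.15],[0.8,0,-3.7,-3.0,0.15]]])

```text
time: 11.0
tool_pos: [0.4724, -0.3062, 0.4033]
ee_rot: [3.141, 0.0, 1.308]
wrist_force: [-0.3, 0.1, 0.5]
width: 0.0799
finger_force: 0.0
```

```bash
python3 - <<'E'
from h import *
s=snap("wrist","w8");t=snap("top","t8")
cv2.imwrite("pics/w8x.png",np.hstack([cv2.resize(s["image"][:,:,::-1],(400,300)),cv2.resize(t["image"][150:250,260:400,::-1],(400,300))]))
E
```

```text
(no output)
```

View pics/w8x.png

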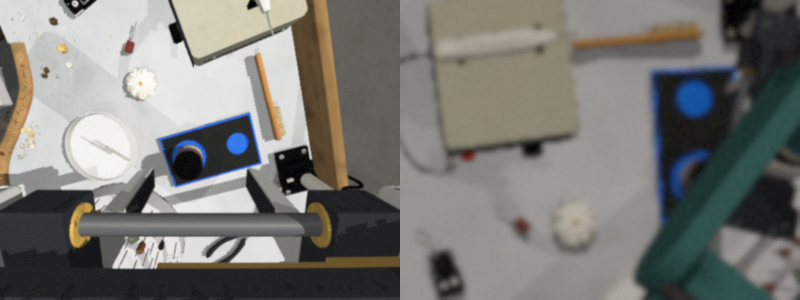

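The wrist half shows the jar upright in the large blue pocket, lid at (187,163), with a blue ring all round it. Next is the loupe.

Call:
apply_moves(moves=[[[0.8,-0.3,0,-1.0,0.5],[1.7,-0.6,0,-2.0,0.5],[2.6,-1.0,0,-3.0,0.5],[3.5,-1.4,0,-4.0,0.5],[4.4,-1.7,0,-5.0,0.5],[5.3,-2.1,0,-6.0,0.5],[6.2,-2.4,0,-7.0,0.5],[6.55,-2.54,0,-8.0,0.5],[6.55,-2.54,0.8,-9.0,0.5],[6.55,-2.54,1.4,-9.0,0.5]]])

```text
time: 12.35
tool_pos: [0.4337, 0.043, 0.3319]
ee_rot: [-3.142, -0.0, 2.88]
wrist_force: [-0.7, 0.6, -0.3]
width: 0.0472
finger_force: 0.0
```

```bash
python3 - <<'E'
from seg import *
s=snap("wrist","w9"); print(telemetry.get_obs()["tool_pos"],telemetry.get_obs()["ee_rot"])
for k,lo,hi,a,b,z in(("dark",(0,0,0),(180,255,45),60,900,.014),("yel",(20,120,90),(35,255,255),100,3000,.011),("brown",(3,70,60),(16,255,200),40,1200,.006)):
    for c,ar,bb,m in blobs(s,lo,hi,a,b,280): print(k,c,ar,bb,plane(s,[c],z)[0].round(4))
cv2.imwrite("pics/w9x.png",cv2.resize(s["image"][:,:,::-1],(800,600),interpolation=2))
E
```

```text
[0.43262294 0.04286577 0.32743725] [-3.13969193 -0.00837508  2.87882511]
dark [307.1  41.9] 92 [296, 35, 22, 15] [0.3032 0.1297 0.014 ]
dark [275.8  62.8] 162 [262, 48, 33, 33] [0.3139 0.0953 0.014 ]
dark [275.9 106.2] 118 [267, 97, 17, 18] [0.3542 0.0853 0.014 ]
dark [156.8 135.4] 752 [134, 112, 46, 45] [ 0.3503 -0.0431  0.014 ]
dark [256.2 189.7] 124 [250, 184, 13, 12] [0.4341 0.043  0.014 ]
dark [301.1 250.7] 474 [292, 219, 21, 54] [0.5177 0.0747 0.014 ]
dark [211.3 250.5] 438 [200, 221, 21, 52] [ 0.4905 -0.0261  0.014 ]
yel [321.7 166.9] 390 [311, 155, 22, 24] [0.4285 0.1185 0.011 ]
yel [447.4 195.3] 1410 [434, 166, 28, 60] [0.4965 0.2491 0.011 ]
yel [165.1 268.7] 181 [157, 259, 18, 21] [ 0.5001 -0.0873  0.011 ]
brown [21.5 19.7] 414 [0, 11, 56, 25] [ 0.2064 -0.1395  0.006 ]
brown [499.7  36.6] 542 [486, 21, 26, 30] [0.3457 0.3226 0.006 ]
brown [37.  27.3] 43 [30, 23, 13, 9] [ 0.2171 -0.1272  0.006 ]
brown [51.6 29.7] 65 [41, 22, 20, 16] [ 0.2232 -0.1137  0.006 ]
brown [324.8 225.4] 163 [316, 220, 19, 12] [0.4977 0.1089 0.006 ]
```

View pics/w9x.png

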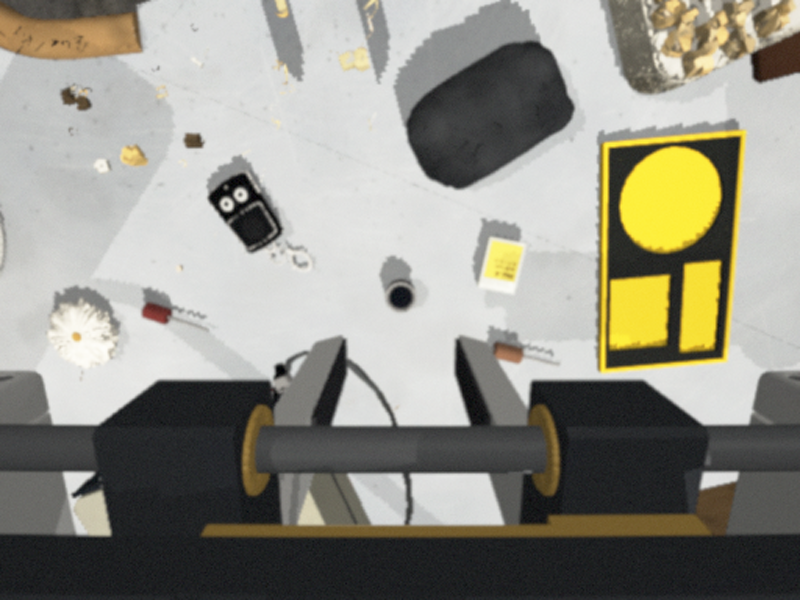

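The view shows the loupe at (400,295), centred between the fingers, with a clear gap on each side. The case is at (502,264), and the brown point's rubber is at (508,352) with its shank to the right.

Call:
apply_moves(moves=[[[0,0,0.8,0,0.5],[0,0,1.6,0,0.5],[0,0,2.2,0,0.5],[0,0,2.56,0,0.5],[0,0,2.56,0,0.5],[0,0,2.56,0,1],[0,0,2.56,0,1],[0,0,2.56,0,1],[0,0,2.56,0,1],[0,0,1.8,0,1]]])

```text
time: 13.65
tool_pos: [0.4327, 0.0428, 0.2408]
ee_rot: [-3.14, -0.007, 2.881]
wrist_force: [0.6, -0.4, -0.2]
width: 0.0206
finger_force: 30.0
```

Call:
apply_moves(moves=[[[0,0,-1.0,0,1],[0,0,-2.0,0,1],[-0.3,-0.5,-2.8,0,1],[-0.8,-1.5,-2.83,0,1],[-1.4,-2.5,-2.83,0,1],[-2.0,-3.5,-2.83,0,1],[-2.6,-4.5,-2.83,0,1],[-3.2,-5.5,-2.83,0,1],[-3.7,-6.4,-2.83,0,1],[-3.88,-6.75,-2.83,0,1]]])

```text
time: 14.9
tool_pos: [0.5345, -0.3359, 0.3833]
ee_rot: [3.141, -0.002, 2.878]
wrist_force: [0.1, 0.6, -0.2]
width: 0.0205
finger_force: 30.0
```

```bash
python3 - <<'E'
from seg import *
s=snap("wrist","w10"); print(telemetry.get_obs()["tool_pos"],telemetry.get_obs()["ee_rot"])
for c,ar,bb,m in blobs(s,(100,150,60),(130,255,255),60,1e5,384): print(c,ar,bb,plane(s,[c],.003)[0].round(4))
cv2.imwrite("pics/w10x.png",s["image"][:,:,::-1])
E
```

```text
[ 0.53452173 -0.33678342  0.38321762] [-3.14098072e+00 -1.21636007e-03  2.87748052e+00]
[246.1 133. ] 1001 [191, 64, 108, 147] [ 0.4733 -0.3323  0.003 ]
[245.  115.6] 649 [212, 83, 52, 55] [ 0.4523 -0.328   0.003 ]
[258.  178.7] 753 [243, 164, 31, 31] [ 0.5342 -0.333   0.003 ]
[149.9 215.8] 231 [127, 212, 48, 11] [ 0.5454 -0.4885  0.003 ]
[136.3 239.8] 102 [127, 236, 19, 9] [ 0.5734 -0.5189  0.003 ]
[173.8 240.5] 134 [154, 236, 35, 8] [ 0.588  -0.4687  0.003 ]
```

View pics/w10x.png

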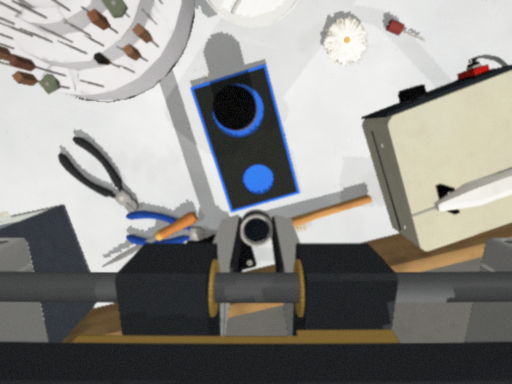

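The view shows the loupe held between the fingers and the small pocket at (258,179), which casts to (0.534, -0.333). The jar is still in its pocket. Lowering now.

Call:
apply_moves(moves=[[[0,0,1.0,0,1],[0,0,2.0,0,1],[0,0,2.8,0,1],[0,0,3.2,0,1],[0,0,3.4,0,1],[0,0,3.48,0,1],[0,0,3.53,0,1],[0,0,3.53,0,1]]])

```text
time: 15.95
tool_pos: [0.5348, -0.3336, 0.2093]
ee_rot: [-3.141, 0.002, 2.881]
wrist_force: [0.5, -0.9, 0.4]
width: 0.0207
finger_force: 30.0
```

Call:
apply_moves(moves=[[[0,0,0,0,0.6],[0,0,0,0,0.6],[0,0,-0.5,0,0.6],[0,0,-1.5,0,0.6],[0,0,-2.6,0,0.4],[0.8,0.4,-3.6,0,0.2],[1.6,0.8,-3.9,0,0.2],[2.4,1.2,-3.9,0,0.2],[2.4,1.2,-3.9,0,0.2]]])

```text
time: 17.08
tool_pos: [0.4323, -0.2427, 0.404]
ee_rot: [-3.141, 0.001, 2.881]
wrist_force: [0.2, 0.1, 0.1]
width: 0.0752
finger_force: 0.0
```

```bash
python3 - <<'E'
from seg import *
s=snap("wrist","w11"); print(telemetry.get_obs()["tool_pos"],telemetry.get_obs()["ee_rot"])
im=s["image"]; cv2.imwrite("pics/w11x.png",im[:,:,::-1])
def wh(s,ctr):
    h=cv2.cvtColor(s["image"],cv2.COLOR_RGB2HSV); 
    for c,ar,bb,m in blobs(s,(10,0,225),(45,60,255),150,4000,280): print(c,ar,bb,plane(s,[c],.014)[0].round(4))
for n in("w4","w5","w6","w11"): print(n); wh(load(n),0)
for c,ar,bb,m in blobs(s,(0,0,0),(180,255,50),30,2000,280): print('dark',c,ar,bb,plane(s,[c],.017)[0].round(4))
E
```

```text
[ 0.43333002 -0.24375023  0.40383469] [-3.14091782e+00  1.84135761e-03  2.88109272e+00]
w4
[111.7  14.7] 197 [96, 0, 31, 27] [ 0.2965 -0.4703  0.014 ]
[183.3  44.2] 322 [159, 24, 42, 35] [ 0.3289 -0.3862  0.014 ]
[167.9  70.6] 150 [152, 59, 31, 25] [ 0.359  -0.4069  0.014 ]
[380.9  84.2] 574 [354, 66, 48, 45] [ 0.3731 -0.1403  0.014 ]
[496.   94.5] 555 [476, 68, 36, 49] [0.3835 0.0099 0.014 ]
[113.5  83.6] 392 [87, 72, 55, 23] [ 0.3744 -0.4762  0.014 ]
[140.4 130.8] 2414 [104, 99, 64, 85] [ 0.4322 -0.4473  0.014 ]
[ 42.4 174.8] 2472 [0, 135, 96, 91] [ 0.4907 -0.5858  0.014 ]
[188.9 187. ] 262 [183, 164, 12, 49] [ 0.5066 -0.3879  0.014 ]
[325.8 258.7] 187 [315, 251, 21, 18] [ 0.612  -0.1949  0.014 ]
w5
[167.6  20.4] 1983 [144, 0, 63, 55] [ 0.2995 -0.3036  0.014 ]
[208.4  39. ] 3174 [167, 0, 72, 77] [ 0.3199 -0.255   0.014 ]
[143.7  51.7] 152 [134, 22, 24, 48] [ 0.3345 -0.3354  0.014 ]
[97.4 40.6] 178 [87, 29, 20, 25] [ 0.3219 -0.3915  0.014 ]
[81.5 59.2] 201 [69, 46, 28, 26] [ 0.3431 -0.4139  0.014 ]
[114.1  86. ] 199 [104, 74, 24, 26] [ 0.3746 -0.3764  0.014 ]
[34.4 89.9] 164 [21, 81
[... 816 characters left out ...]
14 ]
[327.8 113. ] 348 [305, 100, 48, 34] [ 0.3748 -0.1322  0.014 ]
[ 19.7 127.3] 452 [0, 112, 42, 29] [ 0.2881 -0.5252  0.014 ]
[123.5 146.1] 300 [108, 122, 29, 49] [ 0.3467 -0.4014  0.014 ]
[152.5 152.3] 292 [140, 134, 28, 42] [ 0.3644 -0.367   0.014 ]
[116.8 212.7] 1615 [83, 181, 69, 70] [ 0.4307 -0.444   0.014 ]
dark [47.9  3.6] 87 [40, 0, 16, 10] [ 0.1663 -0.4273  0.017 ]
dark [498.9  36.6] 911 [485, 6, 27, 55] [0.3394 0.0875 0.017 ]
dark [27.5 26.5] 107 [19, 21, 19, 11] [ 0.1824 -0.4615  0.017 ]
dark [389.8  76.4] 607 [373, 54, 33, 44] [ 0.3513 -0.0494  0.017 ]
dark [ 67.3 185.5] 42 [63, 183, 11, 7] [ 0.3766 -0.4935  0.017 ]
dark [213.8 260.6] 60 [210, 257, 9, 8] [ 0.534 -0.333  0.017]
```

View pics/w11x.png

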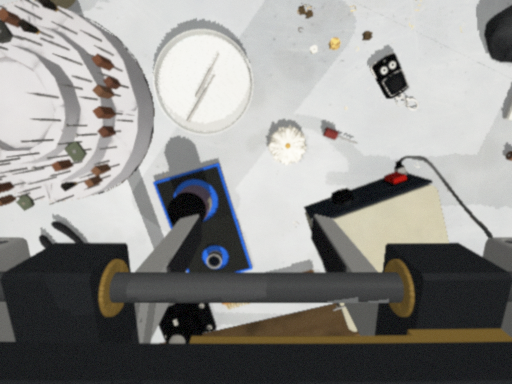

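The view shows the loupe centred in the small blue pocket at (214,259), black top up, and the jar in the large one. The buff is at (288,145), clear of everything. I'll locate the buff's brass hub in several views.

```bash
python3 - <<'E'
from seg import *
N=dict(w2=(152,174),w4=(338,107),w5=(260,107),w11=(288,146)); H={}
for n,p in N.items():
    s=load(n); q=proj(s,[.402,-.1885,.014])[0]
    c=[x for x in blobs(s,(8,90,60),(28,255,255),4,200) if np.hypot(*(x[0]-q))<12]
    x0,y0=q.round().astype(int); sub=cv2.cvtColor(s["image"][y0-30:y0+30,x0-30:x0+30],cv2.COLOR_RGB2HSV)
    m=((sub[:,:,2]>205)&(sub[:,:,0]>10)&(sub[:,:,0]<40)&(sub[:,:,1]>12)).astype(np.uint8); m=cv2.morphologyEx(cv2.morphologyEx(m,2,np.ones((2,2))),3,np.ones((7,7)))
    k=max(cv2.findContours(m,0,1)[0],key=cv2.contourArea); ce=np.array(cv2.minEnclosingCircle(k)[0])+[x0-30,y0-30]
    print(n,q,[(x[0],x[1]) for x in c],ce,cv2.minEnclosingCircle(k)[1]); 
    if c: H[n]=c[0][0]; print(plane(s,[H[n]],.012)[0])
ks=list(H)
for i in range(len(ks)):
    for j in range(i): X,e=tri(load(ks[i]),H[ks[i]],load(ks[j]),H[ks[j]]); print(ks[i],ks[j],X.round(4),round(e,4))
E
```

```text
w2 [153.1177081  174.65539228] [(array([150.4, 174.4]), np.int32(13))] [151.54065132 177.41056824] 18.12493324279785
[ 0.40198731 -0.19292834  0.012     ]
w4 [341.12073296 107.7039166 ] [(array([338.4, 107.4]), np.int32(15))] [338.91176414 108.91176414] 19.982833862304688
[ 0.40151934 -0.19144123  0.012     ]
w5 [262.02771907 109.17438933] [(array([259.4, 108.9]), np.int32(17))] [260.27976227 110.69940567] 19.84433364868164
[ 0.40156764 -0.19185948  0.012     ]
w11 [290.05423157 144.99538985] [(array([287.5, 145.3]), np.int32(14))] [288.1875  145.71875] 18.938861846923828
[ 0.40170707 -0.19166107  0.012     ]
w4 w2 [ 0.4016 -0.1921  0.0142] 0.0001
w5 w2 [ 0.4016 -0.1919  0.0145] 0.0002
w5 w4 [ 0.4016 -0.1919  0.0135] 0.0
w11 w2 [ 0.4015 -0.1919  0.0147] 0.0001
w11 w4 [ 0.4016 -0.1918  0.0131] 0.0
w11 w5 [ 0.4016 -0.1918  0.0133] 0.0001
```

```bash
python3 - <<'E'
from seg import *
P=[]
for n in("w6","w7","w9"):
    s=load(n); r=[x for x in blobs(s,(20,120,90),(35,255,255),250,9000,300) if True]
    y=[(c.tolist(),ar,plane(s,[c],.003)[0][:2].round(4).tolist()) for c,ar,bb,m in r]; 
    for a in y: print(n,a)
    # tray outline: biggest yellow comp hull
    h=cv2.cvtColor(s["image"],cv2.COLOR_RGB2HSV); m=cv2.inRange(h,(20,120,90),(35,255,255)); m=cv2.morphologyEx(m,cv2.MORPH_CLOSE,np.ones((15,15)))
    k=max(cv2.findContours(m,0,1)[0],key=cv2.contourArea); p=plane(s,k.reshape(-1,2),.0065)[:,:2]
    (c,sz,an)=cv2.minAreaRect((p*1000).astype(np.float32)); print(" rect",np.round(c,1),np.round(sz,1),round(an,2))
# white block corners w9, pouch
s=load("w9"); print(plane(s,[[x*.64,y*.64] for x,y in((640,90),(612,0),(573,110),(525,45))],.03).round(3))
E
```

```text
w6 ([409.2, 142.8], np.int32(5016), [0.4437, 0.2307])
w6 ([329.7, 130.5], np.int32(273), [0.4282, 0.1209])
w6 ([420.6, 182.9], np.int32(994), [0.4993, 0.2544])
w6 ([74.2, 277.1], np.int32(477), [0.6494, -0.2565])
 rect [457.4 233.5] [ 97.3 165.8] 80.37
w7 ([331.0, 130.5], np.int32(2861), [0.4693, 0.2209])
w7 ([349.0, 89.6], np.int32(2650), [0.4171, 0.2411])
w7 ([254.5, 97.3], np.int32(302), [0.4272, 0.1182])
w7 ([353.4, 153.2], np.int32(1126), [0.4994, 0.2535])
w7 ([74.4, 277.0], np.int32(467), [0.6886, -0.1573])
w7 ([439.0, 277.1], np.int32(330), [0.6876, 0.4014])
 rect [457.5 233.9] [ 96.3 165.9] 80.28
w9 ([415.6, 175.5], np.int32(3758), [0.4672, 0.2212])
w9 ([428.5, 127.2], np.int32(3565), [0.4175, 0.242])
w9 ([321.7, 166.9], np.int32(390), [0.4301, 0.1201])
w9 ([447.4, 195.3], np.int32(1410), [0.4999, 0.2541])
w9 ([162.5, 277.2], np.int32(303), [0.5137, -0.0982])
 rect [457.5 233.4] [ 97.5 165.8] 80.35
[[0.344 0.217 0.03 ]
 [0.292 0.208 0.03 ]
 [0.345 0.175 0.03 ]
 [0.303 0.154 0.03 ]]
```

Call:
apply_moves(moves=[[[0.4,0.4,0,1.0,0.15],[0.89,0.85,0,2.0,0.15],[0.89,0.85,0,3.0,0.15],[0.89,0.85,0,4.0,0.15],[0.89,0.85,0,5.0,0.15],[0.89,0.85,0.4,6.0,0.15],[0.89,0.85,0.9,7.0,0.15],[0.89,0.85,1.4,8.0,0.15],[0.89,0.85,1.9,9.0,0.15],[0.89,0.85,1.9,9.0,0.15]]])

```text
time: 18.38
tool_pos: [0.4022, -0.1923, 0.3059]
ee_rot: [-3.137, -0.002, 1.312]
wrist_force: [-0.1, 0.2, 1.2]
width: 0.0797
finger_force: 0.0
```

Call:
apply_moves(moves=[[[0,0,0.8,0,0.15],[0,0,1.5,0,0.15],[0,0,1.9,0,0.15],[0,0,2.09,0,0.15],[0,0,2.09,0,0.15],[0,0,2.09,0,1],[0,0,2.09,0,1],[0,0,2.09,0,1],[0,0,2.09,0,1],[0,0,1.6,0,1]]])

```text
time: 19.62
tool_pos: [0.4011, -0.1913, 0.2266]
ee_rot: [-3.137, -0.002, 1.31]
wrist_force: [0.6, -0.0, 0.3]
width: 0.0513
finger_force: 30.0
```

Call:
apply_moves(moves=[[[0,0,-1.0,0,1],[0,0,-2.0,0,1],[0.8,-0.2,-2.4,-1.0,1],[1.8,-0.4,-2.4,-2.0,1],[2.8,-0.6,-2.4,-3.0,1],[3.8,-0.9,-2.4,-4.0,1],[4.8,-1.1,-2.4,-5.0,1],[5.8,-1.3,-2.4,-6.0,1],[5.8,-1.3,-2.4,-7.0,1],[5.8,-1.3,-2.4,-8.0,1]]])

```text
time: 20.88
tool_pos: [0.4137, 0.1061, 0.3479]
ee_rot: [-3.141, -0.0, 2.714]
wrist_force: [-0.3, -0.3, -0.9]
width: 0.0511
finger_force: 30.0
```

Call:
apply_moves(moves=[[[0.5,1.0,0,-1.0,1],[0.9,2.0,0,-2.0,1],[1.08,2.5,0,-2.5,1],[1.08,2.5,0.8,-2.5,1],[1.08,2.5,1.6,-2.5,1],[1.08,2.5,2.3,-2.5,1],[1.08,2.5,2.6,-2.5,1],[1.08,2.5,2.76,-2.5,1],[1.08,2.5,2.82,-2.5,1],[1.08,2.5,2.82,-2.5,1]]])

```text
time: 22.12
tool_pos: [0.4182, 0.2414, 0.2082]
ee_rot: [3.141, 0.002, -3.141]
wrist_force: [-0.2, 0.9, 0.1]
width: 0.0511
finger_force: 30.0
```

Call:
apply_moves(moves=[[[0,0,0,0,0.2],[0,0,0,0,0.2],[0,0,0,0,0.2],[0,0,-0.6,0,0.2],[0,0,-1.5,0,0.2],[-0.4,-0.4,-2.5,0,0.2],[-0.8,-1.0,-3.0,0,0.2],[-1.2,-2.0,-3.0,0,0.2],[-1.2,-2.4,-3.0,0,0.2],[-1.2,-2.4,-3.0,0,0.2]]])

```text
time: 23.38
tool_pos: [0.478, 0.1202, 0.3572]
ee_rot: [3.141, 0.0, 3.14]
wrist_force: [-0.3, 0.5, -0.4]
width: 0.0752
finger_force: 0.0
```

```bash
python3 - <<'E'
from seg import *
s=snap("wrist","w12"); print(telemetry.get_obs()["tool_pos"],telemetry.get_obs()["ee_rot"])
cv2.imwrite("pics/w12x.png",cv2.resize(s["image"][:,:,::-1],(800,600),interpolation=2))
q=(349,89.6),(428.5,127.2);print("yfloor",tri(load("w7"),q[0],load("w9"),q[1]))
E
```

```text
[0.47783176 0.12106159 0.35717488] [ 3.14084359e+00 -1.88440701e-05  3.14123734e+00]
yfloor (array([0.41725667, 0.2406099 , 0.00512423]), np.float64(0.0003945205291212018))
```

View pics/w12x.png

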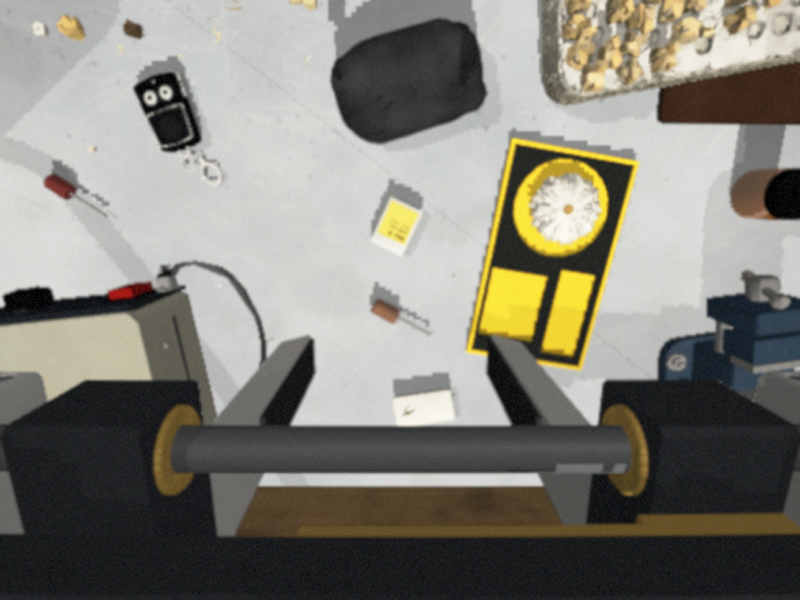

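The view shows the buff flat in the round yellow pocket at (566,208). The case is at (398,226), the brown point's rubber is at (385,310) with its shank running to (430,332), and the tile is at (423,406). Now I'll measure the case and brown point outlines.

```bash
python3 - <<'E'
from seg import *
ims=[]
for n in("w1","w9","w12"):
    s=load(n); 
    c=proj(s,[.4295,.1185,.011])[0].round().astype(int); g=s["image"][c[1]-28:c[1]+28,c[0]-28:c[0]+28]
    hsv=cv2.cvtColor(g,cv2.COLOR_RGB2HSV); 
    tab=np.median(g.reshape(-1,3),0); 
    m=((hsv[:,:,2].astype(int)>tab.max()+14)|((hsv[:,:,1]>110)&(hsv[:,:,0]>18)&(hsv[:,:,0]<36))).astype(np.uint8); m=cv2.morphologyEx(cv2.medianBlur(m,3),3,np.ones((3,3)))
    k=max(cv2.findContours(m,0,1)[0],key=cv2.contourArea); p=plane(s,k.reshape(-1,2)+c-28,.011)[:,:2]
    r=cv2.minAreaRect((p*1000).astype(np.float32)); print(n,tab,"case",np.round(r[0],1),np.round(r[1],1),round(r[2],1))
    y=max(blobs(s,(20,120,90),(35,255,255),100,700,300),key=lambda b:-np.hypot(*(b[0]-c))); p=plane(s,np.argwhere(y[3])[:,::-1],.011)[:,:2]
    r=cv2.minAreaRect((p*1000).astype(np.float32)); print("  label",y[0],np.round(r[0],1),np.round(r[1],1),round(r[2],1))
    b=proj(s,[.4975,.1085,.008])[0]; b=min(blobs(s,(3,70,60),(16,255,200),30,400,300),key=lambda x:np.hypot(*(x[0]-b)))
    p=plane(s,np.argwhere(b[3])[:,::-1],.006)[:,:2]; r=cv2.minAreaRect((p*1000).astype(np.float32)); print("  brown",b[0],p.mean(0).round(4),np.round(r[0],1),np.round(r[1],1),round(r[2],1))
    cc=b[0].round().astype(int)
    o=[cv2.resize(q,(260,260),interpolation=0)[:,:,::-1] for q in(g,s["image"][cc[1]-25:cc[1]+25,cc[0]-15:cc[0]+35])]
    cv2.drawContours(o[0:1][0],[],-1,0); ims.append(np.vstack(o))
cv2.imwrite("pics/cb.png",np.hstack(ims))
A=[load(n) for n in("w1","w9","w12")]
E
```

```text
w1 [223. 224. 221.] case [432.3 117.2] [24.3 34.8] 64.4
  label [239.6 149.6] [428.6 118.1] [19.4 22.6] 63.6
  brown [233.2 198.6] [0.4971 0.1081] [497.2 108.1] [18.9 10.4] 62.5Traceback (most recent call last):
  File "<stdin>", line 17, in <module>
cv2.error: OpenCV(4.12.0) :-1: error: (-5:Bad argument) in function 'drawContours'
> Overload resolution failed:
>  - Layout of the output array image is incompatible with cv::Mat
>  - Expected Ptr<cv::UMat> for argument 'image'
```

```bash
cat > m.py <<'E'
from seg import *
ims=[];L=[];Bc=[]
for n in("w1","w9","w12"):
    s=load(n); 
    c=proj(s,[.4295,.1185,.011])[0].round().astype(int); g=s["image"][c[1]-28:c[1]+28,c[0]-28:c[0]+28]
    hsv=cv2.cvtColor(g,cv2.COLOR_RGB2HSV); tab=np.median(g.reshape(-1,3),0)
    m=((hsv[:,:,2].astype(int)>tab.max()+14)|((hsv[:,:,1]>110)&(hsv[:,:,0]>18)&(hsv[:,:,0]<36))).astype(np.uint8); m=cv2.morphologyEx(cv2.medianBlur(m,3),3,np.ones((3,3)))
    k=max(cv2.findContours(m,0,1)[0],key=cv2.contourArea); p=plane(s,k.reshape(-1,2)+c-28,.011)[:,:2]
    r=cv2.minAreaRect((p*1000).astype(np.float32)); print(n,tab,"case",np.round(r[0],1),np.round(r[1],1),round(r[2],1))
    y=min(blobs(s,(20,120,90),(35,255,255),100,700,300),key=lambda b:np.hypot(*(b[0]-c))); p=plane(s,np.argwhere(y[3])[:,::-1],.011)[:,:2]; L.append((s,y[0]))
    r=cv2.minAreaRect((p*1000).astype(np.float32)); print("  label",y[0],np.round(r[0],1),np.round(r[1],1),round(r[2],1))
    b=proj(s,[.4975,.1085,.008])[0]; b=min(blobs(s,(3,70,60),(16,255,200),30,400,300),key=lambda x:np.hypot(*(x[0]-b))); Bc.append((s,b[0]))
    p=plane(s,np.argwhere(b[3])[:,::-1],.008)[:,:2]; r=cv2.minAreaRect((p*1000).astype(np.float32)); print("  brown",b[0],p.mean(0).round(4),np.round(r[0],1),np.round(r[1],1),round(r[2],1))
    cc=b[0].round().astype(int)
    o=[cv2.resize(q,(260,260),interpolation=0)[:,:,::-1] for q in(g,s["image"][cc[1]-25:cc[1]+25,cc[0]-15:cc[0]+35])]
    ims.append(np.vstack(o))
cv2.imwrite("pics/cb.png",np.hstack(ims))
for Q in(L,Bc):
    for i,j in((0,1),(0,2),(1,2)): X,e=tri(*Q[i],*Q[j]);print(X.round(4),round(e,4))
E
python3 m.py
```

```text
w1 [223. 224. 221.] case [432.3 117.2] [24.3 34.8] 64.4
  label [239.6 149.6] [428.6 118.1] [19.4 22.6] 63.6
  brown [233.2 198.6] [0.4966 0.1083] [496.7 108.2] [18.8 10.4] 62.5
w9 [222. 222. 208.] case [431.8 116.9] [24.8 35.2] 65.0
  label [321.7 166.9] [428.6 118.5] [19.9 23.4] 64.4
  brown [324.8 225.4] [0.4969 0.1086] [497.  108.8] [21.6 11.4] 63.1
w12 [213. 214. 209.] case [431.9 117.2] [25.1 35.1] 63.3
  label [254.2 142.1] [428.4 118.2] [19.9 23.7] 64.7
  brown [246.2 198.7] [0.4968 0.1082] [497.  108.1] [19.9 10.7] 62.6
[0.4283 0.1183 0.012 ] 0.0
[0.4283 0.1182 0.011 ] 0.0001
[0.4282 0.1182 0.0126] 0.0
[0.4962 0.1083 0.0096] 0.0
[0.4967 0.1082 0.0078] 0.0002
[0.4963 0.1083 0.0095] 0.0001
```

View pics/cb.png

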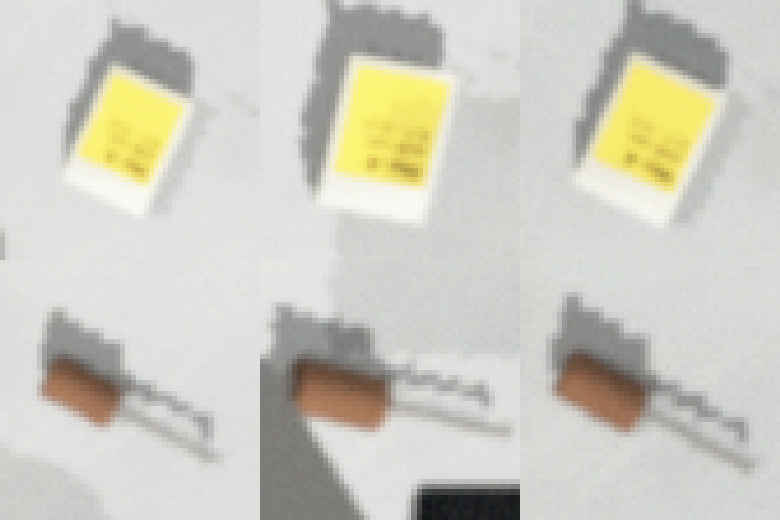

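The crops show the case with its label on top, long axis at -25.7 deg, centre about (0.432, 0.117) and top about 0.0115 high. The brown point's rubber is at (0.4965, 0.108), with its axis at 62.7 deg towards the shank. Case first.

Call:
apply_moves(moves=[[[0.5,-0.08,0,1.0,0.4],[0.91,-0.08,0,2.0,0.4],[0.91,-0.08,0.6,2.57,0.4],[0.91,-0.08,1.4,2.57,0.4],[0.91,-0.08,2.2,2.57,0.4],[0.91,-0.08,2.8,2.57,0.4],[0.91,-0.08,3.08,2.57,0.4],[0.91,-0.08,3.08,2.57,0.4],[0.91,-0.08,3.08,2.57,1],[0.91,-0.08,3.08,2.57,1]]])

```text
time: 24.68
tool_pos: [0.433, 0.1174, 0.2047]
ee_rot: [3.14, 0.003, 2.694]
wrist_force: [-0.3, -0.3, 0.6]
width: 0.0398
finger_force: 0.0
```

Call:
apply_moves(moves=[[[0,0,0,0,1],[0,0,0,0,1],[0,0,-0.5,0,1],[0,0,-1.2,0,1],[0,0,-1.2,-0.8,1],[0,0,-1.2,-1.6,1],[0,0,-1.2,-1.6,1]]])

```text
time: 25.55
tool_pos: [0.4323, 0.1172, 0.2632]
ee_rot: [3.141, 0.0, 2.971]
wrist_force: [0.6, 0.3, -0.5]
width: 0.0263
finger_force: 30.0
```

Call:
apply_moves(moves=[[[-0.4,1.0,0,0,1],[-0.87,2.0,0,0,1],[-0.87,2.0,0,0,1],[-0.87,2.0,0.6,0,1],[-0.87,2.0,0.95,0,1],[-0.87,2.0,1.08,0,1],[-0.87,2.0,1.13,0,1],[-0.87,2.0,1.13,0,1]]])

```text
time: 26.55
tool_pos: [0.4923, 0.2084, 0.2076]
ee_rot: [3.141, 0.002, 2.973]
wrist_force: [0.7, -0.2, -0.4]
width: 0.0261
finger_force: 30.0
```

Call:
apply_moves(moves=[[[0,0,0,0,0.55],[0,0,0,0,0.55],[0,0,0,0,0.55],[0,0,-0.6,0,0.55],[0,0,-1.6,0,0.55],[0,-1.0,-2.4,0,0.55],[0,-2.0,-2.8,0,0.55],[0,-2.4,-2.8,0,0.55],[0,-2.4,-2.8,0,0.55]]])

```text
time: 27.68
tool_pos: [0.4717, 0.0892, 0.3472]
ee_rot: [3.141, 0.001, 2.971]
wrist_force: [-0.1, 0.4, -0.0]
width: 0.0425
finger_force: 0.0
```

```bash
python3 - <<'E'
from seg import *
s=snap("wrist","w13"); print(telemetry.get_obs()["tool_pos"],telemetry.get_obs()["ee_rot"])
cv2.imwrite("pics/w13x.png",cv2.resize(s["image"][:,:,::-1],(800,600),interpolation=2))
for c,ar,bb,m in blobs(s,(3,70,60),(16,255,200),30,400,300):
    p=plane(s,np.argwhere(m)[:,::-1],.008)[:,:2]; r=cv2.minAreaRect((p*1000).astype(np.float32)); print("  brown",c,p.mean(0).round(4),np.round(r[0],1),np.round(r[1],1),round(r[2],1))
for c,ar,bb,m in blobs(s,(20,120,90),(35,255,255),100,3000,300):
    p=plane(s,np.argwhere(m)[:,::-1],.003)[:,:2]; r=cv2.minAreaRect((p*1000).astype(np.float32)); print("  yel",c,ar,p.mean(0).round(4),np.round(r[0],1),np.round(r[1],1),round(r[2],1))
E
```

```text
[0.47180815 0.09001878 0.34667205] [3.14088837e+00 9.02835161e-05 2.97193514e+00]
  brown [275.2 202.8] [0.4969 0.1082] [496.9 108.3] [20.3 10.9] 61.2
  yel [368.1 156.7] 2763 [0.4637 0.2236] [458.2 235.1] [ 97.7 166.7] 80.4
  yel [376.8 115.3] 1662 [0.417  0.2374] [418.4 241.3] [71.8 73.5] 87.4
  yel [395.5 183.7] 1360 [0.4997 0.2539] [500.6 253.9] [29.2 68.5] 80.3
  yel [361.7 182.4] 357 [0.491 0.214] [491.2 213.9] [21.5 23.1] 80.3
  yel [171.3 277.8] 292 [ 0.5755 -0.0402] [578.1 -40.8] [16.1 61.3] 59.5
  yel [341.8 277.2] 224 [0.6124 0.1783] [615.6 178.2] [60.  13.1] 10.1
```

View pics/w13x.png

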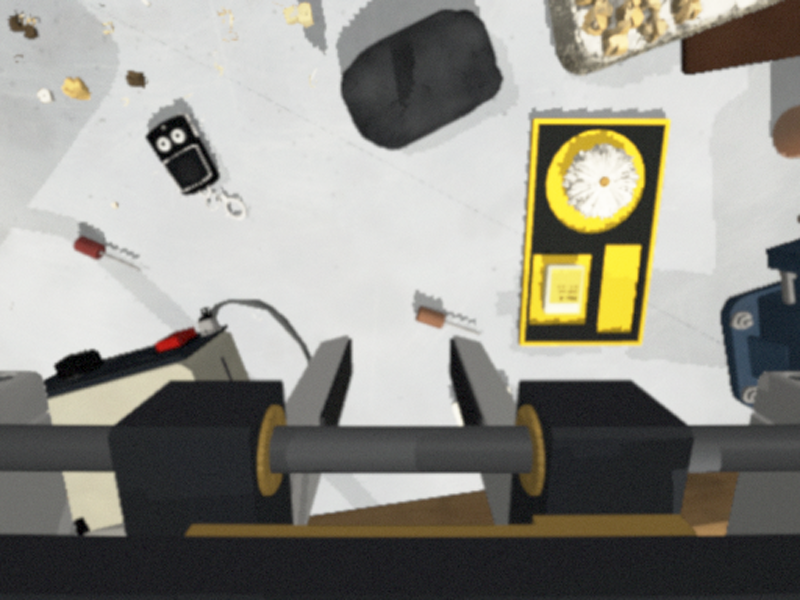

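The view shows the case lengthwise in the broad pocket at (565,288), label up, with yellow floor visible on both sides. The narrow pocket is empty at (619,287). The brown point hasn't moved, at (430,317). Next is the brown point.

Call:
apply_moves(moves=[[[-0.43,0.44,0,1.0,0.6],[-0.43,0.44,0,2.0,0.6],[-0.43,0.44,0,3.0,0.6],[-0.43,0.44,0,4.0,0.6],[-0.43,0.44,0,5.0,0.6],[-0.43,0.44,0,6.0,0.6],[-0.43,0.44,0,7.0,0.6],[-0.43,0.44,0,8.0,0.6],[-0.43,0.44,0.4,9.0,0.6],[-0.43,0.44,0.8,10.0,0.6]]])

```text
time: 28.98
tool_pos: [0.4968, 0.1097, 0.3056]
ee_rot: [-3.141, -0.0, 1.224]
wrist_force: [0.9, 0.1, -0.2]
width: 0.038
finger_force: 0.0
```

Call:
apply_moves(moves=[[[0,0,0.5,0.77,0.6],[0,0,1.2,0.77,0.6],[0,0,1.8,0.77,0.6],[0,0,2.07,0.77,0.6],[0,0,2.07,0.77,0.6],[0,0,2.07,0.77,1],[0,0,2.07,0.77,1],[0,0,2.07,0.77,1],[0,0,2.07,0.77,1],[0,0,1.07,0.77,1]]])

```text
time: 30.22
tool_pos: [0.495, 0.108, 0.2495]
ee_rot: [-3.133, 0.006, 1.093]
wrist_force: [0.6, -0.4, 0.9]
width: 0.0119
finger_force: 30.0
```

Call:
apply_moves(moves=[[[0.5,-0.3,-0.6,1.0,1],[1.2,-0.7,-1.0,2.0,1],[1.9,-1.1,-1.0,3.0,1],[2.52,-1.55,-1.0,4.0,1],[2.52,-1.55,-1.0,5.0,1],[2.52,-1.55,-1.0,6.0,1],[2.52,-1.55,-1.0,7.0,1],[2.52,-1.55,-1.0,7.24,1],[2.52,-1.55,-1.0,7.24,1]]])

```text
time: 31.35
tool_pos: [0.4857, 0.2557, 0.303]
ee_rot: [3.141, 0.0, -0.17]
wrist_force: [-0.3, -0.7, 0.0]
width: 0.0121
finger_force: 30.0
```

```bash
python3 - <<'E'
from seg import *
s=snap("wrist","w14"); o=telemetry.get_obs(); print(o["tool_pos"],o["ee_rot"],o["width"],o["joint_positions"].round(2))
cv2.imwrite("pics/w14x.png",cv2.resize(s["image"][60:360,120:440,::-1],(640,600),interpolation=2))
for c,ar,bb,m in blobs(s,(3,70,60),(16,255,200),30,900,384): print(c,ar,bb)
E
```

```text
[0.48576588 0.25572176 0.30309639] [ 3.14156255e+00  1.65303818e-04 -1.69478189e-01] 0.012075346041196965 [0.38 0.13 1.53 0.   1.48 2.12]
[172.1   2.7] 39 [166, 0, 13, 7]
[188.2   8.7] 401 [150, 0, 81, 22]
[138.8   7.1] 40 [134, 2, 12, 13]
[ 10.4 141.6] 684 [0, 95, 27, 87]
[ 21.2 139.8] 30 [17, 133, 8, 13]
[ 29.8 214.4] 775 [6, 172, 41, 78]
[ 17.  208.7] 49 [12, 202, 10, 14]
[256.1 227.9] 572 [247, 212, 19, 34]
[ 43.5 261.2] 182 [32, 250, 26, 21]
[ 61.6 310.6] 226 [51, 302, 24, 22]
[ 68.5 326.8] 114 [59, 318, 19, 16]
[126.4 329.1] 246 [113, 322, 26, 13]
```

View pics/w14x.png

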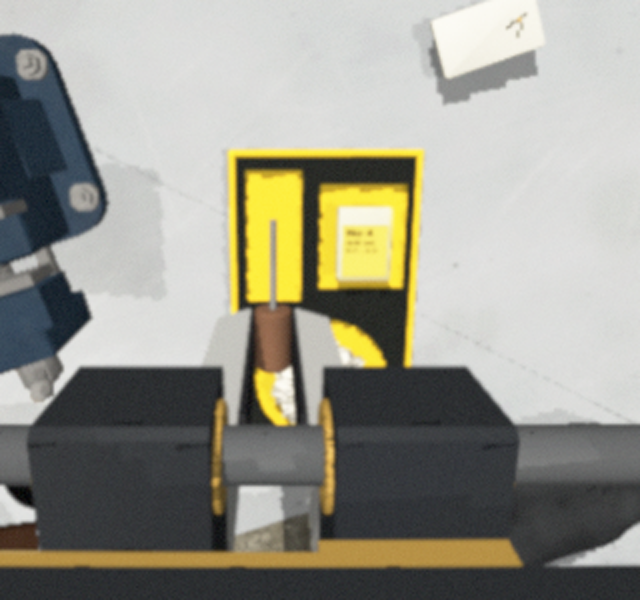

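The view shows the point held in line over the narrow pocket, shank at (273,260) running along the pocket. The case sits flat in the broad pocket. Before lowering, I'll check the vise clearance to the gripper body.

```bash
python3 - <<'E'
from seg import *
s=load("w14"); c=(256.1,227.9); print("rubber",plane(s,[c],.109)[0])
for z in(.03,.06,.09,.1): print(z,plane(s,[(165,219),(172,160)],z).round(3).tolist())
# vise highest: blue-ish mask in side & w7 centroid of upper jaw
for n in("w7","w12","w13","w14"):
    print(n,[(c.tolist(),ar,bb) for c,ar,bb,m in blobs(load(n),(100,60,25),(125,200,140),300,9000,384)])
print("side",[(c.tolist(),ar,bb) for c,ar,bb,m in blobs(load("side0"),(100,60,25),(125,200,140),200,9000,384)])
S=load("side0")
for z in (.05,.07,.09): print(z,plane(S,[np.array((293,425))*.64,np.array((323,432))*.64],z).round(3).tolist())
E
```

```text
rubber [0.48667725 0.25532146 0.109     ]
0.03 [[0.481, 0.345, 0.03], [0.535, 0.325, 0.03]]
0.06 [[0.489, 0.333, 0.06], [0.537, 0.316, 0.06]]
0.09 [[0.498, 0.321, 0.09], [0.539, 0.306, 0.09]]
0.1 [[0.5, 0.317, 0.1], [0.54, 0.303, 0.1]]
w7 [([472.4, 154.0], np.int32(1918), [435, 138, 77, 34]), ([446.0, 200.2], np.int32(3469), [408, 168, 103, 67])]
w12 [([472.2, 219.2], np.int32(3020), [422, 189, 90, 61])]
w13 [([489.4, 208.9], np.int32(2660), [462, 154, 50, 101])]
w14 [([113.7, 143.7], np.int32(7449), [34, 78, 138, 121]), ([118.0, 225.7], np.int32(2849), [66, 197, 98, 55])]
side [([508.0, 261.9], np.int32(223), [502, 241, 10, 56]), ([181.7, 300.1], np.int32(1058), [157, 269, 45, 51]), ([211.3, 289.2], np.int32(404), [203, 272, 17, 35])]
0.05 [[0.566, 0.328, 0.05], [0.52, 0.328, 0.05]]
0.07 [[0.558, 0.343, 0.07], [0.513, 0.343, 0.07]]
0.09 [[0.55, 0.359, 0.09], [0.507, 0.359, 0.09]]
```

```bash
python3 - <<'E'
from seg import *
a,b=load("w7"),load("w14"); 
def lr(s,c,side):
    m=min(blobs(s,(100,60,25),(125,200,140),300,9000),key=lambda x:np.hypot(*(x[0]-c)))[3]; k=cv2.convexHull(np.argwhere(m)[:,::-1].astype(np.int32)).reshape(-1,2)
    return cv2.approxPolyDP(k,3,True).reshape(-1,2).astype(float)
A=lr(a,(472,154),0);B=lr(b,(118,226),0);print(A.tolist(),B.tolist())
for p in A:
    for q in B:
        X,e=tri(a,p,b,q)
        if e<.004: print(p,q,X.round(3),round(e,4))
E
```

```text
[[511.0, 163.0], [458.0, 171.0], [447.0, 169.0], [435.0, 151.0], [435.0, 144.0], [494.0, 138.0], [511.0, 151.0]] [[163.0, 216.0], [146.0, 237.0], [103.0, 251.0], [74.0, 244.0], [66.0, 230.0], [148.0, 197.0], [160.0, 207.0]]
[511. 163.] [ 74. 244.] [0.498 0.374 0.114] 0.0026
[511. 163.] [ 66. 230.] [0.501 0.398 0.088] 0.0012
[447. 169.] [163. 216.] [0.505 0.315 0.107] 0.0015
[447. 169.] [148. 197.] [0.512 0.339 0.069] 0.0018
[447. 169.] [160. 207.] [0.508 0.322 0.095] 0.0017
[435. 151.] [163. 216.] [0.491 0.336 0.052] 0.0034
[435. 151.] [148. 197.] [ 0.497  0.374 -0.01 ] 0.0008
[435. 151.] [160. 207.] [0.494 0.346 0.033] 0.0008
[435. 144.] [163. 216.] [0.485 0.346 0.032] 0.0001
[494. 138.] [103. 251.] [0.475 0.384 0.075] 0.0006
[511. 151.] [ 74. 244.] [0.489 0.397 0.085] 0.0013
[511. 151.] [ 66. 230.] [0.492 0.428 0.051] 0.0005
```

The vise's jaw top comes out at about 0.07–0.075 in three views, and the gripper body will stay at 0.105 or higher. Lowering.

Call:
apply_moves(moves=[[[0,0,0.7,0,1],[0,0,1.3,0,1],[0,0,1.7,0,1],[0,0,1.85,0,1],[0,0,1.92,0,1],[0,0,1.92,0,1]]])

```text
time: 32.15
tool_pos: [0.4862, 0.2559, 0.208]
ee_rot: [-3.141, -0.001, -0.17]
wrist_force: [-0.3, 0.0, -1.0]
width: 0.012
finger_force: 30.0
```

Call:
apply_moves(moves=[[[0,0,0,0,0.78],[0,0,0,0,0.78],[0,0,0,0,0.78],[0,0,-0.6,0,0.78],[0,0,-1.6,0,0.78],[0,1.0,-2.6,0,0.78],[0,1.0,-2.8,0,0.78],[-1.0,1.0,-2.8,0,0.78],[-2.0,1.0,-2.8,0,0.78],[-2.0,1.0,-2.8,0,0.78]]])

```text
time: 33.4
tool_pos: [0.3763, 0.224, 0.3462]
ee_rot: [3.141, 0.002, -0.167]
wrist_force: [0.6, -0.3, -0.1]
width: 0.0206
finger_force: 0.0
```

```bash
python3 - <<'E'
from seg import *
s=snap("wrist","w15"); t=snap("top","t15"); o=telemetry.get_obs(); print(o["tool_pos"],o["width"],o["wrist_force"])
cv2.imwrite("pics/w15x.png",np.hstack([cv2.resize(s["image"][:,80:440,::-1],(400,427),interpolation=2),cv2.resize(t["image"][140:270,160:390,::-1],(400,427),interpolation=2)]))
p=[x for x in blobs(s,(3,70,60),(16,255,200),30,900,384)]
for c,ar,bb,m in p: print(c,ar,bb,plane(s,[c],.011)[0].round(4))
E
```

```text
[0.37864201 0.22379888 0.34672364] 0.02082409621381209 [ 1.14826833  0.27299098 -0.35093247]
[ 1.  80.6] 32 [0, 72, 4, 16] [0.5357 0.4765 0.011 ]
[209.6  91.3] 186 [205, 81, 10, 21] [0.4861 0.2562 0.011 ]
[  6.1 130.9] 375 [0, 103, 19, 50] [0.4842 0.4905 0.011 ]
[ 14.1 163.6] 236 [2, 149, 26, 31] [0.4475 0.4949 0.011 ]
[119.8 178.7] 393 [100, 167, 31, 30] [0.4098 0.3784 0.011 ]
[ 28.4 203.4] 489 [12, 179, 35, 51] [0.3993 0.4953 0.011 ]
[ 41.6 239.4] 223 [30, 229, 24, 23] [0.3527 0.4955 0.011 ]
[ 49.1 259.5] 159 [38, 249, 23, 23] [0.3253 0.4955 0.011 ]
[ 66.7 308.6] 158 [58, 302, 20, 22] [0.254  0.4968 0.011 ]
[ 76.5 321.4] 66 [70, 312, 12, 19] [0.2332 0.4903 0.011 ]
```

View pics/w15x.png

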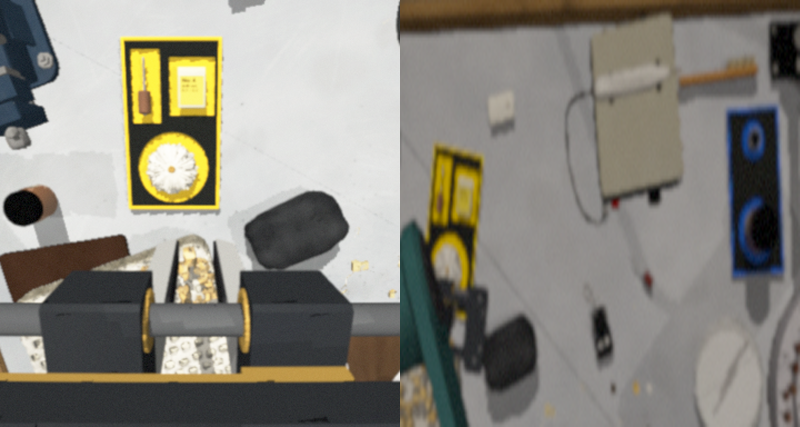

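The left half shows all three items in the yellow tray: point (145,85), case (190,88) and buff (172,168). The right half shows the loupe (752,140) and jar (762,230) in the blue tray, and the tile and red point untouched. Handing in.

```bash
python3 -c "
from bench import ticket; print(ticket.close_job())"
```

```text
the job is handed in; nothing more can be done
None
```

Both kits are made up and the job is handed in: all five items are in their pockets in the last pictures, and the dark red polishing point and display tile were left alone; no verdict came back.

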